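# Sanitise a hair clamp and hold the lamp timer on its third click

### The arm

A 6-joint arm with a two-finger parallel gripper is mounted at the origin on the work surface. World frame = base frame: x ahead of the robot, y to its left, z up, the work surface at z = 0. Lengths are in m, angles in rad, forces in N, time in s.
With the tool pointing down it reaches from about 0.375 to 0.925 m from the base axis. Payload 5.7 kg.
Tool frame: the origin (TCP) lies midway between the tips of the shut fingers; the grasp point (between the pads) lies 19 mm behind it; z points along the fingers, x is the direction in which the jaws open and shut, and the axes are right-handed (so a half turn about z gives the same grasp; the last joint's range is limited). The gripper opens to 88 mm and grips with 3 to 60 N. Pads are 20 mm wide; open, the fingers measure 115 mm over their backs; the gripper's body (75 mm by 178 mm) begins 61 mm behind the grasp point.
Start: joints at [1.191, 0.359, 1.51, -0, 1.272, -0.115], TCP at [0.157, 0.579, 0.223] pointing down, gripper open.
Joint ranges: [-2.97, 2.97], [-1.01, 2.36], [0.21, 2.38], [-0.96, 4.11], [0.2, 2.71], [-2.98, 2.98]. Speed limits (rad/s): [2.39, 2.39, 3.14, 3.14, 3.14, 3.14].

### API

Orientations are given as a unit quaternion [x, y, z, w].
In Python, from bench import move_ptp, servo_line, goto_joints, move_gripper, sleep, inverse_kinematics, capture, PlanningError, close_job, spot_in, silhouettes, current_clock, current_joint_pos, current_qvel, current_joint_torque, current_position, current_orientation, current_force, current_torque, current_finger_gap gives the robot as it stands. Calls block until the motion is done:
- move_ptp(position, orientation): joint-space move of the TCP to a pose.
- servo_line(position, orientation=None, rate=0.15, contact_N=None): straight line of the TCP; orientation=None keeps the orientation; rate is the mean speed in m/s. With contact_N (N) it stops when the force on the tool has changed by that much, and returns True; else False.
- goto_joints(angles): joint-space move.
- move_gripper(opening): finger opening in m; the grip force is fixed at half the most; returns when the fingers have stopped.
- sleep(seconds).
- inverse_kinematics(position, orientation): joint angles nearest the present ones, or None.
- capture(name): name is "side" or "top" or "wrist"; returns a dict with "image" (480x640x3 uint8, blue, green, red), "range_z" (480x640 float32, m along the optical axis (not along the pixel's ray), 0 where there is no reading), "intrinsics" (3x3 intrinsics, pixels), "k1" (the pictures are not rectified: a ray, as slopes to the right and down, at radius r is drawn at 1 + k1 r^2 times it, then the intrinsics apply), "R" (3x3) and "t" (3): a world point X has camera coordinates R X + t. Camera axes: x right, y down, z forward; pixel columns grow to the right and rows downward; lengths in m; the calibration is good to about 2 mm. A picture is of the moment at which its call begins.
A pose or a line that the arm cannot do raises PlanningError and nothing moves.
- close_job(): hands the job in, once; it reports no verdict.
Trained networks look in the newest picture that a camera, given by its name, has taken for a name from the list of things; names that differ only in an ending like _2 or _b are one class to them, and where a whole thing is asked for, a point or a joint stands for the part that bears it (a point fixed in the world has none). Each returns a list of dicts, best first, with "conf" (0 to 1); they miss things now and then, are a little off and sometimes report something else, mostly with a low value. They report only what shows in the picture. A call takes as long as a camera call. They do not tell look-alikes from the thing itself.
- spot_in(camera, query): "xy" ([column, row] in pixels, amid what is visible of it).
- silhouettes(camera, query): "region" (480x640 bool, what is visible of it) and "xy" ([column, row] in pixels, amid what is visible of it).
Readings, each from a call of its own:
- current_clock(): time.
- current_joint_pos(): joint angles.
- current_qvel(): joint speeds.
- current_joint_torque(): joint torques, N m.
- current_position(): TCP position.
- current_orientation(): TCP orientation.
- current_force(): force on the tool from outside, world axes, zero at the start.
- current_torque(): the same for the moment, N m.
- current_finger_gap(): finger opening in m.
Only numpy, scipy, OpenCV 4.12 (cv2) and the standard library are available. Lean on these libraries where they do the work, as an engineer would, in place of code of your own. Each camera call takes 0.05 s, during which the arm holds its last target.

### The job

Clip the sprung hair clamp onto the top edge of the sanitiser's upright plate, pushed fully down and upright, and let go of it. Then turn the spring-return timer dial clockwise past its first and second clicks to the third, and finish while still holding it there: it springs back if let go. Leave the mug, the mouse and the card reader where they are.

Things in the scene. Friction and masses are not known exactly. Their poses are not given: they have to be found in the camera images.
- clip_grip (a point): Centre of the grip block of the loose hair clamp (about 75 g, 95 mm tall, standing upright on the desk on its jaws). The block is black plastic, 16 mm along x, 26 mm along y, 41 mm high; the point is 75 mm above the clamp's underside, 20 mm below its top. Axes: z up, x across the jaws, y along the 30 mm wide jaws.
- clip: The whole clamp; origin: centre of its underside. Fixed black jaw on -x, sprung steel jaw on +x, 34 mm overall at the feet. Between them, centred at x = 0, a slot open downwards and at both y ends: mouth 18 mm wide at the feet, jaws nearly meet 22 mm up, slot ceiling 46 mm up. Pressed straight down over the plate (about 4 to 15 N) the steel jaw yields and pinches it.
- clip_jaw (a joint): Opening of the clamp's sprung steel jaw (rad): 0 closed, about 0.1 when it is clipped on the plate.
- plate_edge (a point): Middle of the top edge of the sanitiser's upright aluminium plate: 5 mm thick (x), 140 mm long (y), edge 120 mm above the desk. Axes: x across the plate, y along the edge, z up. The clamp may sit anywhere within 50 mm of the middle, either way round, its y along the edge. Fully down, clip_grip stands 29 mm above the edge.
- rack: The fixed sanitiser: white base 110 (x) x 180 (y) mm, 36 mm high, with two lamp windows and the plate standing along its middle. Origin: centre of its underside.
- dial_grip (a point): On the timer dial's vertical axis, at the centre of its upright grip bar (60 mm long, 13 mm thick), 86 mm above the desk: 15 mm below the bar's top, 19 mm above the 72 mm wide grey disc it stands on. Axes turn with the dial: x along the bar to the end with the white pointer line, y across the bar, z up.
- dial (a joint): Turn of the dial (rad), 0 at rest, growing clockwise seen from above. Clicks (detents) at 0.4, 0.8 and 1.2, marked on the box by one, two and three dots; a hard stop just past the third, at 1.3. A spring turns it back to 0 whenever it is let go, with 0.1 to 0.25 N m; the clicks add up to 0.08 N m.
- timer: The fixed black timer box that carries the dial, 120 x 120 mm, 55 mm high. Origin: centre of its underside, below the dial's axis.
- pencup: White mug, 72 mm wide, 90 mm high, loose. Origin: centre of its underside. Not to be moved.
- mouse: Black computer mouse, about 77 x 60 mm, 28 mm high, loose. Origin: underside. Not to be moved.
- reader: White card reader, 140 x 75 mm, 18 mm high, loose. Origin: centre of its underside. Not to be moved.
Not all that is in view belongs to the job. Leave any green or pink look-alike of the timer alone.

How it is judged:
By the outcome, as a careful person would: the job done as asked, in the order asked, and still so for the second after the job is handed in, while the arm keeps its last pose, push and grip.
It also fails if it takes over 54 s, if anything falls off the work surface, if the arm or the gripper's body presses on something with over 40 N, if the wrist force passes 120 N, or if a joint passes its speed limit or range.

## Working session

There is one attempt and no reset: what is moved stays moved. The work goes in short steps, each a Python script; the robot and the scene stay as the last script left them, time stands still between calls to the robot, and variables do not carry over. Pictures are saved under pics/ and viewed, and the job is handed in when it is done.

```bash
ls; mkdir -p pics
cat > h.py <<'E'
import numpy as np, cv2
from bench import *
def ray(c,u,v):
    K=np.array(c["intrinsics"]); k1=c["k1"]
    xd=(u-K[0,2])/K[0,0]; yd=(v-K[1,2])/K[1,1]
    rd=np.hypot(xd,yd); r=rd
    for _ in range(20): r=rd/(1+k1*r*r)
    s=r/rd if rd>0 else 1
    return np.array([xd*s,yd*s,1.0])
def world(c,u,v,z=None,wz=None):
    R=np.array(c["R"]);t=np.array(c["t"]); d=ray(c,u,v)
    C=-R.T@t; D=R.T@d
    if wz is not None: return C+D*(wz-C[2])/D[2]
    if z is None: z=float(c["range_z"][int(round(v)),int(round(u))])
    return C+D*z
def cloud(c,mask=None):
    K=np.array(c["intrinsics"]);k1=c["k1"];R=np.array(c["R"]);t=np.array(c["t"])
    vv,uu=np.mgrid[0:480,0:640]
    if mask is None: mask=np.ones((480,640),bool)
    m=mask&(c["range_z"]>0)
    xd=(uu[m]-K[0,2])/K[0,0]; yd=(vv[m]-K[1,2])/K[1,1]
    rd=np.hypot(xd,yd); r=rd.copy()
    for _ in range(20): r=rd/(1+k1*r*r)
    s=np.where(rd>0,r/np.maximum(rd,1e-9),1)
    z=c["range_z"][m]
    P=np.stack([xd*s*z,yd*s*z,z],1)
    return (P-t)@R, uu[m], vv[m]
def proj(c,X):
    p=np.array(c["R"])@np.array(X)+np.array(c["t"]); x,y=p[:2]/p[2]; f=1+c["k1"]*(x*x+y*y)
    K=np.array(c["intrinsics"]); return np.array([K[0,0]*x*f+K[0,2],K[1,1]*y*f+K[1,2]])
E
python3 - <<'E'
from h import *
import pickle
for n in ["side","top","wrist"]:
    c=capture(n); cv2.imwrite(f"pics/{n}0.png",c["image"]); pickle.dump(c,open(f"{n}0.pkl","wb"))
    print(n,c["k1"],-np.array(c["R"]).T@np.array(c["t"]))
    for q in ["clip_grip","clip","plate_edge","rack","dial_grip","timer","pencup","mouse","reader"]:
        print(q,[(np.round(d["xy"]).tolist(),round(d["conf"],2)) for d in spot_in(n,q)[:4]])
print(current_clock(),current_position(),current_orientation(),current_finger_gap())
E
```

```text
pics
side -0.01590178408728564 [0.46781371 0.81718743 0.8538548 ]
clip_grip [([344.0, 244.0], 0.83)]
clip [([346.0, 245.0], 0.77), ([314.0, 211.0], 0.75)]
plate_edge [([295.0, 351.0], 0.71)]
rack [([296.0, 352.0], 0.96), ([407.0, 392.0], 0.45)]
dial_grip [([344.0, 162.0], 0.8), ([286.0, 154.0], 0.61), ([396.0, 222.0], 0.59), ([313.0, 196.0], 0.55)]
timer [([345.0, 173.0], 0.94), ([312.0, 206.0], 0.89), ([285.0, 167.0], 0.87), ([394.0, 229.0], 0.71)]
pencup [([244.0, 264.0], 0.81)]
mouse [([382.0, 203.0], 0.57), ([311.0, 208.0], 0.39)]
reader [([407.0, 393.0], 0.65)]
top -0.0294592906063292 [ 0.39830687 -0.06218538  1.05998936]
clip_grip [([311.0, 255.0], 0.48)]
clip [([311.0, 256.0], 0.49)]
plate_edge [([189.0, 215.0], 0.61)]
rack [([186.0, 215.0], 0.96)]
dial_grip [([491.0, 170.0], 0.84), ([350.0, 316.0], 0.67), ([384.0, 211.0], 0.64), ([478.0, 251.0], 0.56)]
timer [([352.0, 313.0], 0.72), ([473.0, 253.0], 0.7), ([388.0, 213.0], 0.65), ([486.0, 170.0], 0.56)]
pencup [([283.0, 145.0], 0.78), ([420.0, 300.0], 0.34)]
mouse [([420.0, 304.0], 0.84)]
reader [([148.0, 314.0], 0.6), ([284.0, 144.0], 0.16)]
wrist -0.03533219136003658 [0.09291802 0.59710727 0.38557587]
clip_grip []
clip []
plate_edge []
rack []
dial_grip []
timer []
pencup []
mouse []
reader [([162.0, 427.0], 0.71)]
1.5 [0.15699001 0.57905199 0.22260734] [ 7.94249791e-01  6.07591363e-01 -6.24157835e-05  3.04799733e-05] 0.0874318646846232
```

View pics/side0.png

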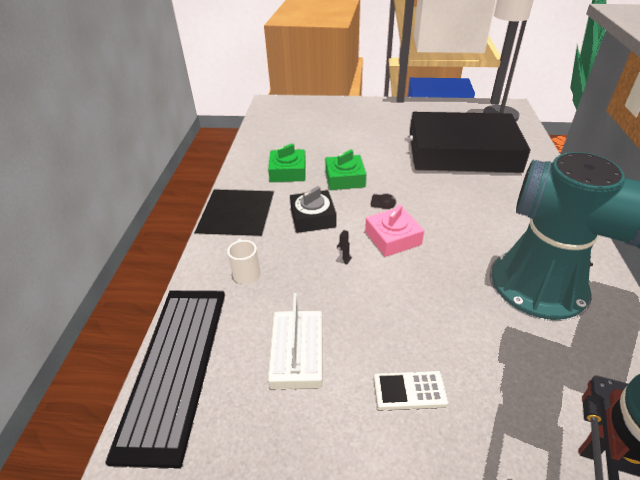

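View pics/top0.png

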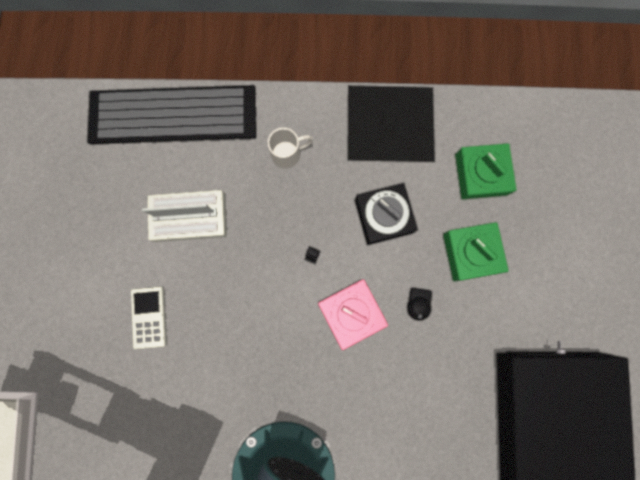

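The side picture shows the black timer at (312,206), the clip at (344,246) and the rack at (296,350), with the plate seen edge-on. The top picture has the same things at (386,213), (312,255) and (186,215). The green and pink timers are look-alikes. Next I measure with the depth data.

Run:
```python
from h import *
import pickle
S=pickle.load(open("side0.pkl","rb"));T=pickle.load(open("top0.pkl","rb"))
def box(c,u0,u1,v0,v1):
    m=np.zeros((480,640),bool); m[v0:v1,u0:u1]=1; return cloud(c,m)
def rect(P): 
    r=cv2.minAreaRect((P[:,:2]*1000).astype(np.float32)); return np.round(r[0],1),np.round(r[1],1),round(r[2],1)
for n,c,clipb,timb,rackb in [("side",S,(330,360,222,272),(285,340,180,235),(265,330,285,392)),("top",T,(300,325,242,268),(350,422,178,248),(135,232,182,245))]:
    P,u,v=box(c,*clipb); 
    for lo,hi in [(0.01,.2),(.02,.05),(.05,.1),(.085,.1)]:
        m=(P[:,2]>lo)&(P[:,2]<hi)
        if m.sum()>5: print(n,"clip",lo,m.sum(),rect(P[m]),P[m][:,2].max().round(4),P[m].mean(0).round(4))
    P,u,v=box(c,*timb)
    for lo,hi in [(.05,.062),(.06,.075),(.08,.11),(.095,.11)]:
        m=(P[:,2]>lo)&(P[:,2]<hi)
        if m.sum()>5: print(n,"timer",lo,m.sum(),rect(P[m]),P[m].mean(0).round(4))
    P,u,v=box(c,*rackb)
    for lo,hi in [(.025,.045),(.06,.13),(.11,.13)]:
        m=(P[:,2]>lo)&(P[:,2]<hi)
        if m.sum()>5: print(n,"rack",lo,m.sum(),rect(P[m]),P[m].mean(0).round(4),P[m][:,2].max())
    def sv(b,name):
        k=8 if b[1]-b[0]<80 else 6
        cv2.imwrite(f"pics/{n}_{name}.png",cv2.resize(c["image"][b[2]:b[3],b[0]:b[1]],None,fx=k,fy=k,interpolation=cv2.INTER_CUBIC))
    sv(clipb,"clip");sv(timb,"tim");sv(rackb,"rack")
```

```text
side clip 0.01 313 (array([ 511.9, -115.4]), array([ 35. , 155.7]), 11.8) 0.0998 [ 0.501  -0.0636  0.0548]
side clip 0.02 90 (array([ 511.9, -114.2]), array([ 34. , 153.4]), 12.0) 0.05 [ 0.4998 -0.062   0.0341]
side clip 0.05 177 (array([500.8, -56. ]), array([32.4, 23.4]), 67.6) 0.0998 [ 0.4986 -0.0509  0.0758]
side clip 0.085 66 (array([497.9, -55.5]), array([26.8, 16.3]), 66.8) 0.0998 [ 0.4978 -0.0536  0.0935]
side timer 0.05 712 (array([ 597.3, -228. ]), array([120.3, 122.5]), 14.8) [ 0.5965 -0.2116  0.0568]
side timer 0.06 264 (array([ 600.3, -224.3]), array([108.7, 106.5]), 18.7) [ 0.5945 -0.2154  0.0669]
side timer 0.08 156 (array([ 597.6, -227.4]), array([59.8, 15.8]), 51.9) [ 0.5967 -0.2246  0.0947]
side timer 0.095 84 (array([ 597.8, -227.3]), array([59.3, 15.6]), 51.9) [ 0.5972 -0.226   0.1009]
side rack 0.025 3080 (array([588.5, 245.6]), array([110.6, 182.3]), 5.4) [0.586  0.259  0.0383] 0.04498590439951038
side rack 0.06 321 (array([587.8, 245.5]), array([  5.3, 141.5]), 5.0) [0.5858 0.2568 0.1037] 0.12472422246498963
side rack 0.11 174 (array([587.9, 245.1]), array([  5
[... 504 characters left out ...]
-230.4]), array([120.4, 120.4]), 15.3) [ 0.5997 -0.2291  0.0552]
top timer 0.06 549 (array([ 599.5, -227.4]), array([90.7, 77.2]), 35.2) [ 0.5989 -0.2282  0.0664]
top timer 0.08 208 (array([ 601.4, -230. ]), array([59.8, 13.9]), 50.6) [ 0.6003 -0.2291  0.0974]
top timer 0.095 163 (array([ 601.6, -230.2]), array([59.8, 13.3]), 50.6) [ 0.6012 -0.2299  0.1002]
top rack 0.025 2713 (array([591.7, 243.4]), array([111.3, 180.2]), 5.2) [0.5878 0.2382 0.0374] 0.04499046350770601
top rack 0.06 517 (array([591.8, 243.9]), array([  6.7, 140. ]), 5.2) [0.5904 0.2418 0.0988] 0.12402324296665887
top rack 0.11 209 (array([591.9, 243.2]), array([  6.6, 138.3]), 5.2) [0.5912 0.2439 0.1181] 0.12402324296665887
```

Run:
```python
import cv2,numpy as np
c=np.zeros((600,800,3),np.uint8)
def put(n,x,y,w,h):
    i=cv2.resize(cv2.imread(n),(w,h),interpolation=cv2.INTER_CUBIC); c[y:y+h,x:x+w]=i
put("pics/side_clip.png",0,0,180,300);put("pics/top_clip.png",0,300,290,300)
put("pics/side_tim.png",180,0,300,300);put("pics/top_tim.png",290,300,300,300)
put("pics/side_rack.png",480,0,182,300);put("pics/top_rack.png",590,400,210,140)
cv2.imwrite("pics/m0.png",c)
```

```text
(no output)
```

View pics/m0.png

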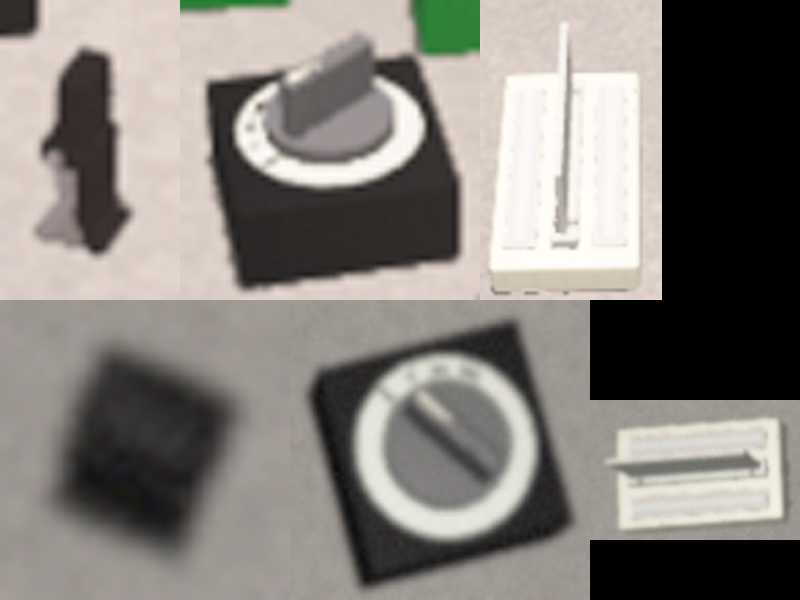

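Both cameras agree on sizes and angles and differ by a constant offset of about 4 mm, so I average them. That gives clip (0.500,-0.057) with its x axis at about -25° (steel jaw toward +x), plate (0.590,0.244) with its normal at 5.1°, and dial (0.5995,-0.229) with the pointer at about 51°. I go above the clip and check with the wrist camera.

```bash
cat >> h.py <<'E'
from scipy.spatial.transform import Rotation as Ro
def q(deg):
    a=np.radians(deg); x=np.array([np.cos(a),np.sin(a),0]); z=np.array([0,0,-1.]); y=np.cross(z,x)
    return Ro.from_matrix(np.stack([x,y,z],1)).as_quat().tolist()
E
python3 - <<'E'
from h import *
import pickle
for nm,p,angs in [("clip",[.4997,-.0568,.15],(-25,155)),("plate",[.59,.2443,.15],(5.1,185.1)),("dial",[.5995,-.2288,.15],(141,-39)),("dialend",[.5995,-.2288,.07],(141-72,-39-72))]:
    for a in angs:
        j=inverse_kinematics(p,q(a)); print(nm,a,None if j is None else np.round(j,3))
move_ptp([.4997,-.0568,.19],q(-25))
print(current_clock(),current_position())
c=capture("wrist"); cv2.imwrite("pics/w1.png",c["image"]); pickle.dump(c,open("w1.pkl","wb"))
print(spot_in("wrist","clip_grip"))
E
```

```text
clip -25 [-0.251  0.304  1.804 -0.     1.034  0.186]
clip 155 [-0.251  0.304  1.804 -0.     1.034 -2.956]
plate 5.1 [ 0.284  0.481  1.503 -0.     1.158  0.195]
plate 185.1 [ 0.284  0.481  1.503 -0.     1.158 -2.946]
dial 141 [-0.472  0.485  1.496 -0.     1.161 -2.933]
dial -39 [-0.472  0.485  1.496 -0.     1.161  0.209]
dialend 69 [-0.472  0.576  1.563 -0.     1.003 -1.676]
dialend -111 [-0.472  0.576  1.563 -0.     1.003  1.465]
4.0583 [ 0.499834   -0.05613941  0.19004697]
[{'xy': [317.2, 216.9], 'conf': 0.74}]
```

View pics/w1.png

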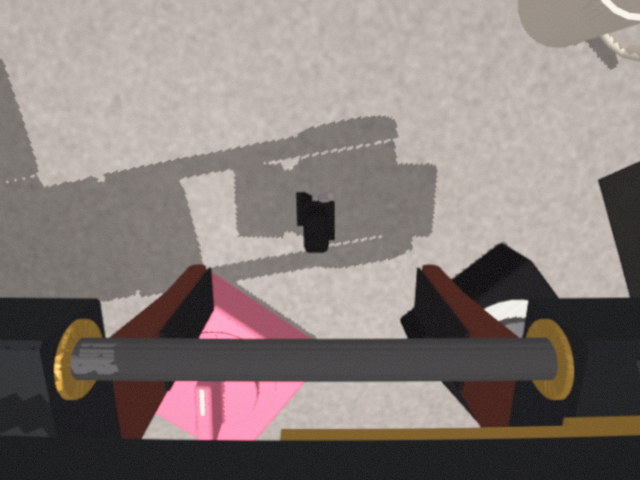

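The wrist picture shows the grip block at (318,225), centred between the fingers with its edges parallel to the jaws. I measure it with depth.

Run:
```python
from h import *
import pickle
c=pickle.load(open("w1.pkl","rb"))
m=np.zeros((480,640),bool); m[180:262,285:345]=1
P,u,v=cloud(c,m)
for lo,hi in [(.03,.08),(.085,.11)]:
    k=(P[:,2]>lo)&(P[:,2]<hi); r=cv2.minAreaRect((P[k][:,:2]*1000).astype(np.float32)); print(k.sum(),r,P[k].mean(0),P[k][:,2].max())
    print(u[k].min(),u[k].max(),v[k].min(),v[k].max())
```

```text
608 ((510.4485778808594, -56.21742248535156), (21.67074966430664, 37.78792190551758), 12.973233222961426) [ 0.5093686  -0.0515619   0.05763079] 0.07990252639978367
302 334 197 242
973 ((501.3059387207031, -57.151824951171875), (26.353626251220703, 17.336536407470703), 65.57123565673828) [ 0.50190568 -0.0558885   0.09458215] 0.09767731880312117
303 328 213 253
```

Run:
```python
from h import *
import pickle
p=[.5008,-.057]
servo_line(p+[.12],q(-24.5),rate=.2)
print(servo_line(p+[.058],q(-24.5),rate=.08,contact_N=6))
move_gripper(0.0)
print(current_finger_gap(),current_position(),current_clock())
f0=current_force(); servo_line(p+[.20],rate=.12); print(f0,current_force(),current_finger_gap())
move_ptp([.590,.2443,.235],q(5.1))
print(current_clock(),current_position(),current_finger_gap())
for n in ["wrist","side","top"]:
    c=capture(n); cv2.imwrite(f"pics/{n}2.png",c["image"]); pickle.dump(c,open(f"{n}2.pkl","wb"))
im=pickle.load(open("side2.pkl","rb"))["image"]
cv2.imwrite("pics/s2c.png",cv2.resize(im[230:400,230:380],None,fx=3.5,fy=3.5))
```

```text
False
0.015792749231440955 [ 0.50079092 -0.05700093  0.05800451] 6.6833
[-0.40570801  0.30475776 -0.52039916] [ 0.57634153  0.50079208 -1.29425781] 0.015871666602440587
9.2167 [0.5897505  0.24302536 0.23454824] 0.01605421693491333
```

View pics/s2c.png

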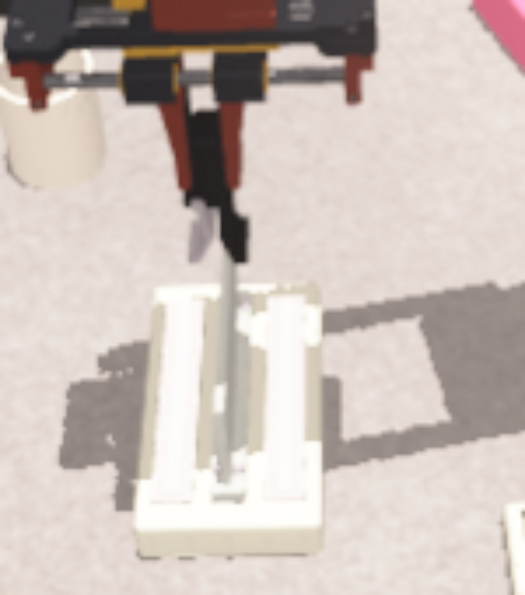

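View pics/wrist2.png

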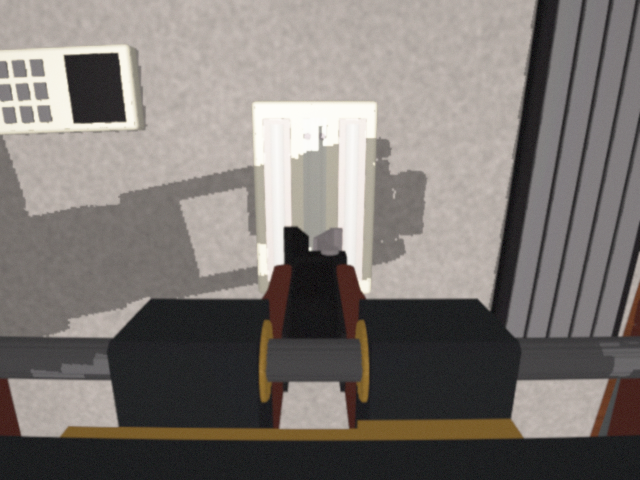

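The clip is held with a 15.8 mm gap, upright, over the plate. In the side crop the jaws are at (215,235) and the plate at (228,280). I check the clip-to-plate offset with depth taken from the same images.

Run:
```python
from h import *
import pickle
n=np.array([np.cos(np.radians(5.1)),np.sin(np.radians(5.1))]); e=np.array([-n[1],n[0]]); o=np.array([.59,.2443])
for nm,cb in [("side",(225,385,225,395)),("wrist",(240,390,90,310))]:
    c=pickle.load(open(f"{nm}2.pkl","rb")); m=np.zeros((480,640),bool); m[cb[2]:cb[3],cb[0]:cb[1]]=1
    P,u,v=cloud(c,m); a=(P[:,:2]-o)@n; b=(P[:,:2]-o)@e; z=P[:,2]; im=c["image"][v,u].mean(1)
    k=(z>.07)&(z<.127)&(abs(a)<.012)
    print(nm,"plate",k.sum(),"a med",np.median(a[k]),np.percentile(a[k],[3,97]),"b",np.percentile(b[k],[1,99]),z[k].max())
    for zl in np.arange(.165,.25,.01):
        k=(z>zl)&(z<zl+.01)&(abs(a)<.03)&(abs(b)<.03)
        if k.sum()>5: print(round(zl,3),k.sum(),np.percentile(a[k],[2,98]).round(4),np.percentile(b[k],[2,98]).round(4), "dark",np.percentile(a[k&(im<60)],[2,98]).round(4) if (k&(im<60)).sum()>3 else None)
```

```text
side plate 258 a med -0.003767980389389681 [-0.00468797  0.00012142] b [-0.05578061  0.07129048] 0.12433541552167958
0.175 79 [-0.0188  0.0132] [-0.0149  0.0134] dark [-0.0165 -0.0126]
0.185 41 [-0.014   0.0074] [-0.0148  0.0138] dark [-0.014  -0.0081]
0.195 32 [-0.0119  0.0018] [-0.0052  0.0136] dark [-0.012  -0.0059]
0.205 35 [-0.0122  0.0045] [-0.0034  0.0142] dark [-0.0122 -0.0067]
0.215 21 [-0.0117  0.0052] [-0.0003  0.014 ] dark [-0.0112 -0.0046]
0.225 65 [-0.0116  0.0107] [0.0069 0.0157] dark [-0.0117  0.0108]
0.235 66 [-0.019   0.0135] [-0.0112  0.0123] dark [-0.0103  0.0081]
0.245 68 [-0.0184  0.0132] [0.0075 0.0122] dark [-0.0111  0.0075]
wrist plate 822 a med 0.0008211978507127774 [-0.00132359  0.00292065] b [-0.01510061  0.06975973] 0.12334247280977537
0.175 598 [-0.0164  0.016 ] [-0.0069  0.0133] dark [-0.0156 -0.0092]
0.185 161 [-0.0107  0.0101] [0.0053 0.0135] dark [-0.0108 -0.005 ]
0.195 209 [-0.0089  0.0054] [0.0061 0.0135] dark [-0.0091 -0.0028]
0.205 126 [-0.009  0.007] [0.0089 0.0136] dark [-0.0091 -0.0036]
0.215 102 [-0.0091  0.0085] [0.013  0.0153] dark [-0.0092  0.0016]
0.225 770 [-0.0087  0.0142] [0.009  0.0154] dark [-0.0088  0.0138]
0.235 600 [-0.0155  0.0165] [0.0091 0.0119] dark [-0.0144  0.0157]
0.245 782 [-0.0156  0.0167] [0.0091 0.012 ] dark [-0.0148  0.016 ]
```

Both views show the clip about 0.8 mm off the plate's centre, so I shift by that and press down.

Run:
```python
from h import *
import pickle
n=np.array([np.cos(np.radians(5.1)),np.sin(np.radians(5.1))]); o=np.array([.59,.2443])+.0007*n
p=o.tolist()
print(servo_line(p+[.182],q(5.1),rate=.08,contact_N=5),current_position())
print(current_force())
r=servo_line(p+[.145],rate=.04,contact_N=30); print(r,current_position(),current_force(),current_torque(),current_finger_gap())
if not r:
    r=servo_line(p+[.130],rate=.03,contact_N=25); print(r,current_position(),current_force(),current_torque(),current_finger_gap())
print(current_clock())
for nm in ["wrist","side"]:
    c=capture(nm); cv2.imwrite(f"pics/{nm}3.png",c["image"]); pickle.dump(c,open(f"{nm}3.pkl","wb"))
im=c["image"]
cv2.imwrite("pics/s3c.png",cv2.resize(im[230:400,230:380],None,fx=3.5,fy=3.5))
```

```text
False [0.5909991  0.24450361 0.18225429]
[0.01391482 0.76194573 0.52096874]
False [0.59030778 0.24433228 0.14465771] [-1.06690222  0.52046426 -0.476092  ] [-0.05703672  0.35353588 -0.01308724] 0.016046827825962617
True [0.59032782 0.24436044 0.13191864] [-0.17070554 -0.19857254  4.60510862] [-0.15246118  0.2499472  -0.02208299] 0.01616539169422984
11.7583
```

View pics/s3c.png

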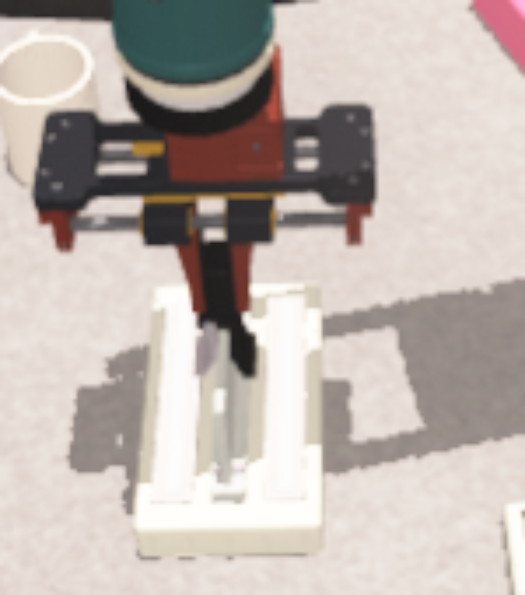

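The press stopped at TCP z = 0.1319 with 25 N of contact. I expected 0.132 for a fully seated clip, and the jaws now straddle the plate. I release, lift and look.

Run:
```python
from h import *
import pickle
move_gripper(0.05)
x,y,z=current_position()
servo_line([x,y,.23],rate=.15)
print(current_clock(),current_finger_gap())
n=np.array([np.cos(np.radians(5.1)),np.sin(np.radians(5.1))]); e=np.array([-n[1],n[0]]); o=np.array([.59,.2443])
for nm,cb in [("wrist",(200,430,60,330)),("side",(225,385,200,395))]:
    c=capture(nm); cv2.imwrite(f"pics/{nm}4.png",c["image"]); pickle.dump(c,open(f"{nm}4.pkl","wb"))
    m=np.zeros((480,640),bool); m[cb[2]:cb[3],cb[0]:cb[1]]=1
    P,u,v=cloud(c,m); a=(P[:,:2]-o)@n; b=(P[:,:2]-o)@e; z=P[:,2]; im=c["image"][v,u].mean(1)
    for zl in np.arange(.07,.185,.01):
        k=(z>zl)&(z<zl+.01)&(abs(a)<.03)&(abs(b)<.03)
        if k.sum()>5: print(nm,round(zl,3),k.sum(),np.percentile(a[k],[2,98]).round(4),np.percentile(b[k],[2,98]).round(4),np.median(z[k]).round(4),z[k].max().round(4))
im=c["image"]
A=cv2.resize(im[230:400,230:380],None,fx=2.5,fy=2.5)
w=cv2.imread("pics/wrist4.png")[:425,140:500]
cv2.imwrite("pics/s4c.png",np.hstack([A,w]))
```

```text
13.375 0.049921239229933044
wrist 0.07 228 [-0.0159  0.0209] [-0.0145  0.0146] 0.0794 0.08
wrist 0.08 271 [-0.0158  0.0207] [-0.0141  0.0146] 0.0809 0.0898
wrist 0.09 50 [-0.0076  0.0099] [0.0104 0.0148] 0.0959 0.0996
wrist 0.1 28 [-0.0081  0.0083] [0.0137 0.0149] 0.1041 0.1097
wrist 0.11 43 [-0.0084  0.0034] [0.0074 0.0299] 0.1192 0.12
wrist 0.12 575 [-0.008   0.0156] [-0.0145  0.0287] 0.1285 0.13
wrist 0.13 208 [-0.0067  0.0153] [-0.0124  0.0142] 0.1306 0.14
wrist 0.14 93 [-0.0069  0.0096] [0.0098 0.0129] 0.1453 0.15
wrist 0.15 135 [-0.0073  0.0102] [-0.0098  0.0128] 0.1565 0.16
wrist 0.16 925 [-0.0068  0.0094] [-0.0113  0.0127] 0.1691 0.17
wrist 0.17 284 [-0.0046  0.0071] [-0.01    0.0105] 0.1703 0.1719
side 0.07 49 [-0.0188  0.0174] [-0.0153  0.0245] 0.0788 0.08
side 0.08 77 [-0.019   0.0172] [-0.0146  0.0152] 0.0824 0.0897
side 0.09 16 [-0.0117  0.0066] [0.0099 0.0163] 0.0956 0.0997
side 0.1 39 [-0.0118  0.0061] [-0.0122  0.0284] 0.1047 0.1099
side 0.11 21 [-0.0113  0.0057] [-0.0043  0.0249] 0.1139 0.1192
side 0.12 70 [-0.0112  0.0121] [-0.0085  0.0273] 0.1264 0.1299
side 0.13 50 [-0.0112  0.0118] [-0.0111  0.0147] 0.1319 0.1399
side 0.14 34 [-0.0104  0.0058] [-0.0018  0.0141] 0.1468 0.15
side 0.15 34 [-0.0104  0.0069] [-0.0102  0.0131] 0.1554 0.1597
side 0.16 68 [-0.0095  0.0063] [-0.0125  0.0129] 0.1681 0.17
side 0.17 37 [-0.0078  0.0043] [-0.0103  0.0146] 0.1708 0.1727
```

View pics/s4c.png

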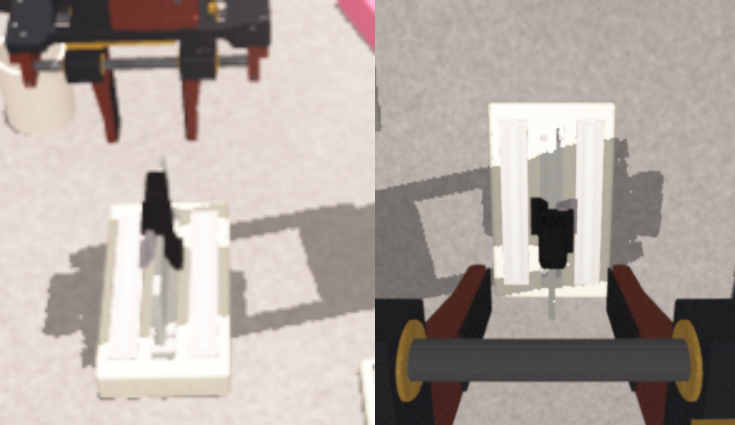

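The clip is on the plate: its top is at 0.1695 m (0.169 expected when fully seated), and its centre line shows no change across height, so it is upright. Next I go above the dial.

Run:
```python
from h import *
import pickle
move_gripper(0.06)
move_ptp([.6003,-.2292,.20],q(-39))
sleep(0.2)
print(current_clock(),current_position(),current_joint_pos())
c=capture("wrist"); cv2.imwrite("pics/w5.png",c["image"]); pickle.dump(c,open("w5.pkl","wb"))
P,u,v=cloud(c); k=(abs(P[:,0]-.6)<.05)&(abs(P[:,1]+.229)<.05)&(P[:,2]>.09)&(P[:,2]<.11)
print(k.sum(),cv2.minAreaRect((P[k][:,:2]*1000).astype(np.float32)),P[k].mean(0))
```

```text
15.8083 [ 0.60065534 -0.22821154  0.20009577] [-4.70585242e-01  4.38699192e-01  1.43989864e+00  9.98283104e-05
  1.26289606e+00  2.08504415e-01]
1620 ((601.6776733398438, -228.6237030029297), (58.521549224853516, 12.996944427490234), 49.81813430786133) [ 0.60265553 -0.22736899  0.10132593]
```

View pics/w5.png

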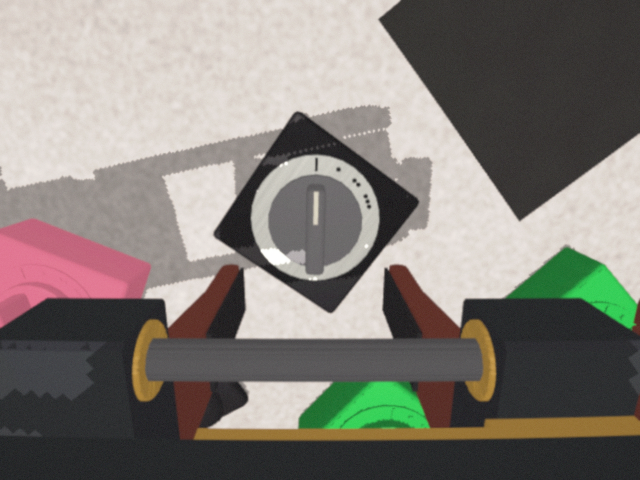

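The wrist picture shows the black timer centred, with the pointer line at (316,207) on the rest mark at (316,163). The three-dot mark is clockwise at (368,200). I grip the bar and turn it, aiming near 1.22.

Run:
```python
from h import *
import pickle
p=[.6010,-.2290]
servo_line(p+[.12],q(-39.6),rate=.15)
print(servo_line(p+[.072],rate=.06,contact_N=6),current_position())
move_gripper(0.0)
print(current_finger_gap(),current_force(),current_torque(),current_clock())
j0=np.array(current_joint_pos())
for d in [.4,.8,1.1,1.22]:
    j=j0.copy(); j[5]+=d; goto_joints(j.tolist())
    print(d,np.round(current_force(),1),np.round(current_torque(),3),current_position().round(4) if hasattr(current_position(),'round') else current_position(),round(current_finger_gap(),4),(np.array(current_joint_pos())-j0)[5].round(3),current_clock())
sleep(.3)
print(np.round(current_torque(),3),current_finger_gap())
for n in ["top","side","wrist"]:
    c=capture(n); cv2.imwrite(f"pics/{n}6.png",c["image"]); pickle.dump(c,open(f"{n}6.pkl","wb"))
    P,u,v=cloud(c); k=(abs(P[:,0]-.6)<.05)&(abs(P[:,1]+.229)<.05)&(P[:,2]>.08)&(P[:,2]<.106)
    print(n,k.sum())
a=cv2.resize(cv2.imread("pics/top6.png")[170:260,340:430],(300,300));b=cv2.resize(cv2.imread("pics/side6.png")[170:240,275:345],(300,300))
cv2.imwrite("pics/m6.png",np.hstack([a,b]))
```

```text
False [ 0.60132427 -0.22916396  0.07227024]
0.013112807550837883 [ 1.12170353 -0.63000027 -0.09483033] [-0.12060445  0.06229062 -0.24594459] 18.275
0.4 [ 0.4 -1.3 -1.3] [-0.356 -0.054  0.136] [ 0.6014 -0.2294  0.072 ] 0.0129 0.396 18.7417
0.8 [ 1.7 -3.9 -2.6] [-0.759 -0.075  0.148] [ 0.6015 -0.2298  0.072 ] 0.013 0.795 19.2083
1.1 [ 1.2 -5.  -2.9] [-0.983 -0.092  0.191] [ 0.6014 -0.2301  0.072 ] 0.0126 1.096 19.6
1.22 [ 1.  -5.  -3.1] [-1.033 -0.079  0.219] [ 0.6014 -0.2302  0.0721] 0.0127 1.217 19.85
[-1.003 -0.084  0.221] 0.012678729140517389
top 14
side 154
wrist 5323
```

View pics/wrist6.png

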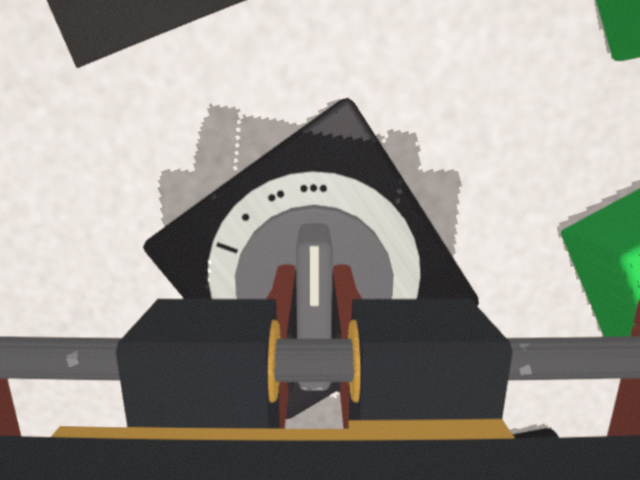

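View pics/m6.png

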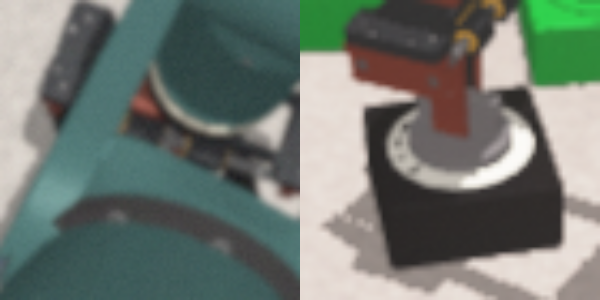

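The pointer (314,246–305) lines up with the three dots (314,188), and the rest mark is at (227,247). I compute the dial angle from this picture and check the other objects.

Run:
```python
from h import *
import pickle
ctr=np.array([.6014,-.2293])
def ang(p): d=p[:2]-ctr; return np.degrees(np.arctan2(d[1],d[0]))
c=pickle.load(open("wrist6.pkl","rb"))
print("ring z",[world(c,*p)[2].round(4) for p in [(227,247),(265,205),(314,195)]])
zr=.057
for nm,p in [("rest",(227,247)),("1",(246,217)),("2",(276,196)),("3",(314,188))]:
    print(nm,ang(world(c,*p,wz=zr)).round(1), np.linalg.norm(world(c,*p,wz=zr)[:2]-ctr).round(4))
g=c["image"]; 
a=world(c,314,248,wz=.101);b=world(c,314,303,wz=.101); d=a-b; print("pointer dir",np.degrees(np.arctan2(d[1],d[0])))
# bar edges by rectangle of points
P,u,v=cloud(c); k=(abs(P[:,0]-.6)<.04)&(abs(P[:,1]+.229)<.04)&(P[:,2]>.097)&(P[:,2]<.106)&(v<262)
print(k.sum(),cv2.minAreaRect((P[k][:,:2]*1000).astype(np.float32)))
c5=pickle.load(open("w5.pkl","rb"))
a=world(c5,316.5,192,wz=.101);b=world(c5,316.5,224,wz=.101); d=a-b; print("rest pointer dir",np.degrees(np.arctan2(d[1],d[0])), "rest mark",ang(world(c5,316,163,wz=zr)))
# others
for cam in ["top","side"]:
  for qn in ["pencup","mouse","reader","clip"]:
    A=capture(cam); print(cam,qn,[(np.round(x["xy"]).tolist(),round(x["conf"],2)) for x in spot_in(cam,qn)[:2]])
print(current_clock(),current_torque())
A0=pickle.load(open("side0.pkl","rb"))["image"];cv2.imwrite("pics/s7.png",A["image"])
```

```text
ring z [np.float64(0.0574), np.float64(0.0591), np.float64(0.0585)]
rest 50.2 0.043
1 27.2 0.0425
2 4.3 0.0425
3 -19.4 0.0425
pointer dir -19.255088575340096
750 ((626.1962890625, -237.9388885498047), (12.955748558044434, 7.517799377441406), 72.52706146240234)
rest pointer dir 51.19209098767932 rest mark 50.099014414277356
top pencup [([283.0, 144.0], 0.65)]
top mouse []
top reader [([202.0, 207.0], 0.31)]
top clip [([175.0, 207.0], 0.64)]
side pencup [([246.0, 262.0], 0.78), ([383.0, 203.0], 0.68)]
side mouse [([382.0, 203.0], 0.86)]
side reader [([407.0, 392.0], 0.86)]
side clip [([292.0, 318.0], 0.75), ([314.0, 202.0], 0.51)]
21.1 [-1.00976788 -0.06596124  0.26178971]
```

View pics/s7.png

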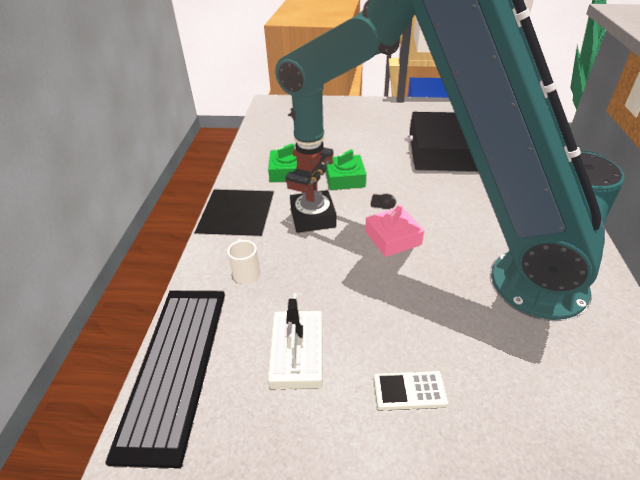

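The pointer has turned 69.4° (1.21 rad) from the rest mark and sits on the three dots. The mug, mouse and reader have not moved. Before handing in I check that the hold is steady.

Run:
```python
from h import *
for i in range(3):
    sleep(.4); print(np.round(current_torque(),3),np.round(current_force(),1),current_finger_gap(),current_joint_pos()[5])
c=capture("wrist"); b=cv2.imread("pics/wrist6.png")
print(np.abs(c["image"].astype(int)-b)[170:330,210:420].mean())
close_job(); print(current_clock())
```

```text
[-1.027 -0.049  0.169] [ 1.2 -6.2 -4.6] 0.012682060890357765 1.4359249585313218
[-0.944 -0.044  0.191] [ 0.5 -5.7 -3.7] 0.012817381580129803 1.4359050468820842
[-0.981 -0.043  0.202] [ 1.8 -5.3 -4.2] 0.012703896400146013 1.4359174734326783
1.9952083333333333
the job is handed in; nothing more can be done
the job is handed in; nothing more can be done
```

I clipped the hair clamp onto the plate and let go of it, then turned the dial to its third click. The job was handed in at about 22 s of the 54 s allowed, with the gripper still holding the dial there. No verdict is reported.

- **Clamp:** I pressed it down near the middle of the plate's top edge. The press stopped on 25 N of contact at TCP height 0.132 m, as expected for a clamp fully down. After letting go, the cameras put its top at about 0.1695 m (0.169 m expected), and it stood upright.
- **Dial:** The pointer had turned about 69.4° (1.21 rad) from the rest mark and lined up with the three dots. Over the last 1.2 s the last joint, the finger opening and the wrist torque (about 0.2 N m) held steady, and the wrist picture was nearly unchanged.
- **Mug, mouse and card reader:** In the side view all three were within 2 pixels of where they started.

**Disagreements:** The side and top cameras differed by about 4 mm throughout, so I averaged them and checked with the wrist camera. In the last top picture the networks did not find the mouse and misplaced the reader with low confidence (0.31), so the check on those two rests on the side view.

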